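# Load a culture dish into the dark chamber and lock the loader

### The arm

A 6-joint arm with a two-finger parallel gripper is mounted at the origin on a cart in front of the work surface, level with it; the furniture and walls round the work are solid. World frame = base frame: x ahead of the robot, y to its left, z up, the work surface at z = 0. Lengths are in m, angles in rad, forces in N, time in s.
With the tool pointing down it reaches from about 0.325 to 0.875 m from the base axis. Payload 4.4 kg.
Tool frame: the origin (TCP) lies midway between the tips of the shut fingers; the grasp point (between the pads) lies 19 mm behind it; z points along the fingers, y is the line along which they close (so a half turn about z gives the same grasp; the last joint's range is limited). The gripper opens to 85 mm and grips with 20 to 120 N. Pads are 22 mm wide; open, the fingers measure 114 mm over their backs; the gripper's body (76 mm by 85 mm) begins 54 mm behind the grasp point. The pads swing forward as they close: fully open they stand 13 mm farther back than shut.
Start: joints at [-1.409, 0.207, 1.542, -0, 1.393, -0.15], TCP at [0.177, -0.547, 0.231] pointing down, gripper open.
Joint ranges: [-2.73, 2.73], [-0.86, 2.22], [0.23, 2.46], [-1.11, 4.25], [0.08, 2.63], [-2.82, 2.82]. Speed limits (rad/s): [2.79, 2.79, 3.14, 3.14, 3.14, 3.14].

### API

Orientations are given as a rotation vector (axis times angle).
In Python, from bench import manip, cams, silhouettes gives the robot as it stands.
- The arm moves only by the shell command python3 -m pendant 'ROWS' [FORCE]. ROWS is JSON, a list of rows, each an object of numbers: "tx", "ty", "tz": the shift along the world's x, y, z in cm; "roll": the turn about the world's z in rad; "claw": the finger opening in cm, from 0 to 8.54. A call has 1 to 12 rows; each row shifts and turns the commanded pose from where the row before left it; what a row does not reach is not made up. A row lasts 1/8 s, in which the tool goes at most 62.5 mm and 10.7 degrees, less where a joint would pass 70% of its speed; a pose out of reach is approached as far as the arm can. A call is refused whole if a number of a shift passes 6.25 or a number of a turn 0.188, either way. A call with a gripper value outside its range is refused whole. The fingers move at their own pace and stop on an object; FORCE is the grip in N (left out, the last holds). Time passes only in rows, so rows that do not move let the fingers close. It gives the time, the measured TCP pose, the force, the opening and the grip force at its end, in the units of the state.
- manip.sense(): the state, without advancing time (a new reading comes with each control period).
- cams.get_image(name): name is "side" or "top" or "wrist"; returns a dict with "image" (420x560x3 uint8, red, green, blue), "camera_matrix" (3x3 intrinsics, pixels), "xyz" and "rotation" of the camera in the world; the wrist camera has in their place "hand_eye" (4x4, takes a point from camera to tool coordinates, whose origin is the TCP and whose axes are the flange's). Camera axes: x right, y down, z forward; pixel columns grow to the right and rows downward; lengths in m; the calibration is good to about 2 mm. A picture is of the moment at which its call begins: read the wrist's pose just before it. There is no depth.
- manip.hand_in(): hands the job in; it is judged then, once.
Trained networks look in the newest picture that a camera, given by its name, has taken for a name from the list of things; names that differ only in an ending like _2 or _b are one class to them, and where a whole thing is asked for, a point or a joint stands for the part that bears it (a point fixed in the world has none). Each returns a list of dicts, best first, with "conf" (0 to 1); they miss things now and then, are a little off and sometimes report something else, mostly with a low value. They report only what shows in the picture. A call takes as long as a camera call. They do not tell look-alikes from the thing itself.
- silhouettes(name, camera): "pixels" (420x560 bool, what is visible of it) and "bbox" ([centre column, centre row, width, height] in pixels, round what is visible of it).
The state is a dict: "clock": time; "qpos": joint angles; "dq": joint speeds; "effort": joint torques, N m; "tool_pos": TCP position; "tool_rot": TCP orientation; "force": force on the tool from outside, world axes, zero at the start; "moment": the same for the moment, N m; "grip_width": finger opening in m; "grasp_force": force on a finger pad.
Only numpy, scipy, OpenCV 4.12 (cv2) and the standard library are available. Lean on these libraries where they do the work, as an engineer would, in place of code of your own. Each camera call takes 0.05 s, during which the arm holds its last target. There are 200 camera calls.

### The job

The small covered culture dish has to go into the dark chamber. Set it flat on the loader's round tray, between the two low rims, then squeeze in the sprung button on the side of the loader's handle and slide the loader towards the chamber, so that the tray pushes through the swinging flap; leave the loader locked with its button popped out fully in the next hole, and the flap hanging shut behind the tray. Keep the dish level all the way and leave the other things on the table where they are.

Things in the scene. Friction and masses are not known exactly. Their poses are not given: they have to be found in the camera images.
- dish: the small covered culture dish, round, pale pink, 34 mm across; its solid body is 8 mm high, its lid shows to 10 mm; 20 g. Origin at the middle of its underside, z up when level. It starts on the table; grasp it round the rim from above. Its yaw has no meaning
- large_dish: a bystander: a covered culture dish of the same make but 60 mm across and 14 mm high; origin at the middle of its underside. Leave it
- timer: a bystander: flat white bench timer beyond the dishes, 58 x 62 x 17 mm, origin at the middle of its underside. Leave it
- o_ring_tin: a bystander: flat round tin, 50 mm across, 19 mm high, origin at the middle of its underside. Leave it
- dark_chamber: the fixed instrument: a light-tight black box with a telescoping dish loader in front, on an aluminium base plate 430 x 86 x 10 mm (x = -280 to 150 mm). Origin on the table under the middle of the flap; x runs level along the loader into the box, z up, y left seen from the loader. The box spans x 0 to 155, y -71 to 71 mm, is 95 mm high, with a lamp head 125 mm high on top at x = 68
- loader (a joint): position of the loader along its fixed inner tube (14 mm square, top 34 mm above the table, two holes 120 mm apart in its side), m: 0 in the loading hole (start), 0.120 in the next hole, tray inside; range -0.006 to 0.134, growing along chamber +x. Friction 1.5 to 3 N, stays where left. In a hole the pin leaves it 1.5 mm of play either way and blocks it unless the button is pressed
- handle (a point): grasp point of the loader's handle: middle of a black block 60 mm long (chamber x), 40 mm wide (chamber y), from 16 to 64 mm above the table, on a sliding outer tube 100 mm long, 22 mm wide, its top 38 mm above the table. The point is 50 mm above the table, level with the button, at chamber x = -205, y = 0 when joint loader = 0. Axes as the chamber's
- button_head (a point): middle of the outer face of the button: a plain steel cylinder 14 mm across on the handle's +y side (chamber y), 50 mm above the table, standing 7 mm out of the block when popped out (handle and button then measure 47 mm across). Pressed towards -y: a finger on it and one on the block's other side squeeze it in
- button (a joint): how far the button is pressed in, m: 0 popped out (pin in a hole), 0.0065 at its stop (0.5 mm still stands out). 5 N starts it, 6.6 N is fully in. The pin leaves the hole at 0.004. Released between the holes it stays at about 0.004, the pin rubbing on the tube, and springs out to 0 by itself over a hole (9 mm wide, pin 6 mm)
- tray (a point): middle of the tray's flat top, a disc 54 mm across, 46 mm above the table, 150 mm ahead of the handle; moves with the loader (at the start chamber x = -55). Rim arcs 3 mm high, inner radius 20 mm, stand fore and aft (chamber +x, -x), a wire bow 13 mm high and 24 mm wide outside each. Its sides (chamber +y, -y) are open for fingers that close along chamber y. Axes as the chamber's
- flap (a joint): swinging light flap in the box's mouth, 58 mm wide, 34 mm high, hung from its top edge 72 mm above the table; rad, 0 hanging shut, positive swung into the box; 15 g. The tray pushes it open and it falls shut by itself; a slot in its lower edge clears the tray's arm, so it hangs shut when the tray is fully in
Mind the look-alikes: they are no part of the job. Of the things like the dish, leave any that is red or turquoise; of the rest the smaller one is meant.

How it is judged:
By the outcome, as a careful person would: the job done as asked, in the order asked, and still so for the second after the job is handed in, with the robot touching nothing.
It also fails if it takes over 67 s, if anything falls off the work surface, if the arm or the gripper's body presses on something with over 40 N, if the wrist force passes 120 N, or if a joint passes its speed limit or range.

## Working session

There is one attempt and no reset: what is moved stays moved. The work goes in short steps, Python scripts to look and compute and a shell command to move; the robot and the scene stay as the last step left them, time stands still between calls to the robot, and variables do not carry over. Pictures are saved under pics/ and viewed, at most 10 in all, crops included, and the job is handed in when it is done.

```bash
mkdir -p pics; ls; python3 - <<'E'
from bench import manip,cams,silhouettes
import cv2,numpy as np
s=manip.sense();print(s['tool_pos'],s['tool_rot'],s['grip_width'],s['clock'])
ims=[]
for c in['top','side']:
    d=cams.get_image(c);ims.append(d)
    cv2.imwrite(f'pics/{c}0.png',d['image'][:,:,::-1])
    print(c,d['camera_matrix'],d['xyz'],d['rotation'])
    for n in['dish','large_dish','timer','o_ring_tin','dark_chamber','handle','button_head','tray','flap']:
        for r in silhouettes(n,c)[:4]:print(c,n,round(r['conf'],2),np.round(r['bbox'],1),r['pixels'].sum())
E
```

```text
pics
[ 0.17681178 -0.54634483  0.23009928] [-3.10096352e+00 -4.88897112e-01 -4.17310369e-05] 0.08547586897010814 0.0
top [[520.83832696   0.         285.98586996]
 [  0.         520.83832696 212.66444556]
 [  0.           0.           1.        ]] [0.39056611 0.00155844 1.1417187 ] [-2.13481073  2.17927558 -0.18373736]
top dish 0.76 [262.9 271.6  19.7  22.1] 346
top dish 0.59 [303.2 277.1  17.2  15. ] 176
top dish 0.5 [338.  254.1  19.7  21.6] 310
top large_dish 0.75 [384.  268.3  25.   22.4] 553
top timer 0.78 [323.1 197.7  30.2  32.5] 693
top o_ring_tin 0.74 [263.8 196.3  20.6  26. ] 425
top dark_chamber 0.73 [213.4 202.8  70.  216. ] 10802
top dark_chamber 0.46 [215.7 241.7  25.  108.9] 1565
top handle 0.65 [218.2 240.8  29.2 105.7] 1463
top tray 0.81 [216.4 241.7  28.1 106.7] 1554
side [[538.22325437   0.         273.03834955]
 [  0.         538.22325437 216.27082319]
 [  0.           0.           1.        ]] [0.01641052 0.85801054 0.56345607] [-0.62871416  2.35121814 -1.4746887 ]
side dish 0.52 [335.2 253.7  15.7   7.3] 88
side dish 0.52 [314.6 269.4  15.5  11.1] 187
side dish 0.51 [332.4 229.9  21.3  16.9] 194
side dish 0.44 [302.2 247.3   7.9   8.2] 85
side large_dish 0.49 [363.2 218.6  25.8  13.5] 241
side timer 0.73 [275.6 225.4  33.1  24.1] 418
side o_ring_tin 0.71 [243.4 246.9  23.3  16.4] 324
side dark_chamber 0.66 [223.  256.1 220.6 115.2] 10861
side dark_chamber 0.49 [277.  224.4  31.4  22.5] 381
side handle 0.94 [257.2 271.  111.1  47.2] 1842
side tray 0.71 [223.4 255.4 218.1 116.9] 10981
side tray 0.65 [259.7 268.9 105.8  54.1] 1940
side tray 0.49 [281.4 275.4   6.5   3.5] 36
side flap 0.74 [198.3 244.   23.2  21. ] 213
```

```bash
python3 - <<'E'
import cv2,numpy as np
a=cv2.imread('pics/top0.png')[80:340,160:430];cv2.imwrite('pics/topc.png',cv2.resize(a,None,fx=2.3,fy=2.3,interpolation=cv2.INTER_CUBIC)[:600,:800])
a=cv2.imread('pics/side0.png')[180:340,150:420];cv2.imwrite('pics/sidec.png',cv2.resize(a,None,fx=2.9,fy=2.9,interpolation=cv2.INTER_CUBIC)[:600,:800])
E
```

```text
(no output)
```

View pics/topc.png

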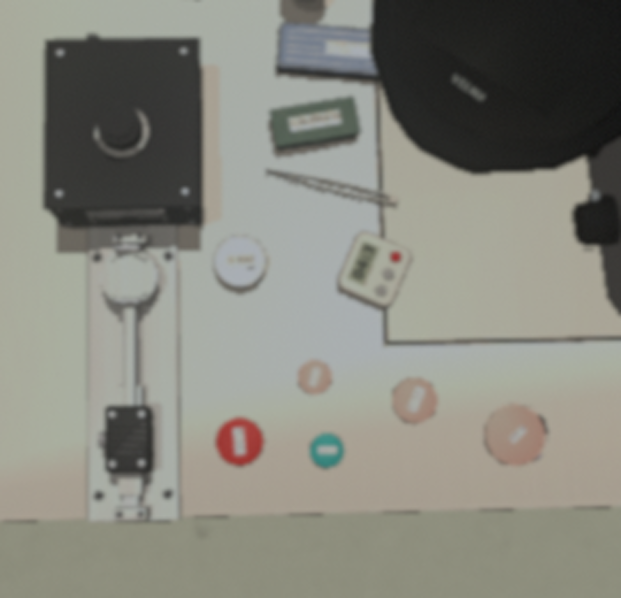

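View pics/sidec.png

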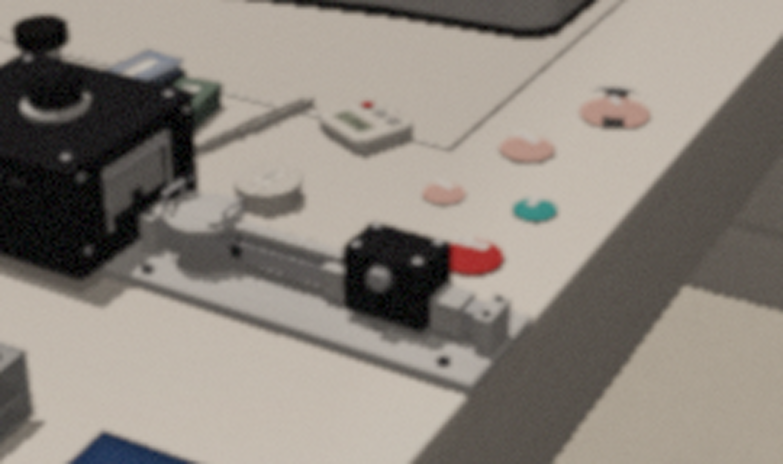

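The top crop shows five round dishes at these crop pixels:
- red (240,441)
- turquoise (326,451)
- small pink (314,376)
- medium pink (414,399)
- large pink (515,434)

Red and turquoise are excluded. Of the pink ones, the smallest, at (314,376), which is full image (296,243), is the one meant (about 34 mm). The loader runs straight up the image: handle (129,440), tray (130,277). The side crop shows the button on the robot's left.

```bash
cat > h.py <<'E'
import cv2,numpy as np
from scipy.spatial.transform import Rotation as R
from bench import manip,cams,silhouettes
def cam(d,s=None):
    if 'xyz' in d: r=np.array(d['rotation']);return np.array(d['xyz']),(R.from_rotvec(r).as_matrix() if r.ndim==1 else r)
    T=np.eye(4);T[:3,:3]=R.from_rotvec(s['tool_rot']).as_matrix();T[:3,3]=s['tool_pos'];M=T@np.array(d['hand_eye']);return M[:3,3],M[:3,:3]
def back(d,uv,z,s=None):
    p,Rm=cam(d,s);v=Rm@np.linalg.inv(d['camera_matrix'])@[uv[0],uv[1],1];return p+v*(z-p[2])/v[2]
def proj(d,P,s=None):
    p,Rm=cam(d,s);q=d['camera_matrix']@Rm.T@(np.array(P)-p);return q[:2]/q[2]
def blobs(im,lo=60,amin=60):
    h=cv2.cvtColor(im,cv2.COLOR_RGB2LAB).astype(int);return h
E
python3 - <<'E'
from h import *
d=cams.get_image('top');im=d['image']
f=lambda u,v:(u/2.3+160,v/2.3+80)
for n,uv,z in[('dish',(314,376),.01),('med',(414,399),.01),('large',(515,434),.014),('red',(240,441),.01),('turq',(326,451),.01),('tray',(130,277),.046),('handle',(129,440),.064),('s1',(97,257),.01),('s2',(168,256),.01),('s3',(98,495),.01),('s4',(167,494),.01),('plateL',(88,520),.01),('plateR',(180,519),.01),('boxL',(45,40),.095),('boxR',(200,40),.095),('boxl',(45,208),.095),('boxr',(200,222),.095),('tin',(240,263),.019)]:
    print(n,np.round(back(d,f(*uv),z)*1000,1))
for n,uv in[('dish',f(314,376)),('med',f(414,399))]:
    u,v=map(int,uv);print(n,im[v-2:v+3,u-5:u-2].mean((0,1)),im[v+13,u])
# colour seg dish
a=cv2.GaussianBlur(im,(3,3),0).astype(int);u,v=296,243
m=((a[:,:,0]-a[:,:,2])[v-20:v+20,u-20:u+20]);print(m[8:34:2,8:34:2])
E
```

```text
dish [487.8 -49.6  10. ]
med [ 464.1 -143.8   10. ]
large [ 428.9 -237.3   14. ]
red [428.1  21.4  10. ]
turq [417.  -59.1  10. ]
tray [579.9 120.   46. ]
handle [429.3 119.3  64. ]
s1 [606.1 155.3  10. ]
s2 [605.9  87.5  10. ]
s3 [381.  154.1  10. ]
s4 [380.5  90.1  10. ]
plateL [358.3 163.4  10. ]
plateR [357.3  78.2  10. ]
boxL [791.2 191.   95. ]
boxR [789.3  50.4  95. ]
boxl [635.1 189.9  95. ]
boxr [620.   52.3  95. ]
tin [596.1  18.5  19. ]
dish [159.46666667 140.93333333 127.4       ] [169 174 159]
med [159.73333333 145.13333333 131.13333333] [168 160 147]
[[-3 -3 -4 -4 -4 -4 -5 -5 -5 -6 -6 -6 -7]
 [-3 -4 -4 -4 -4 -4 -5 -5 -5 -6 -6 -6 -6]
 [-3 -3 -4 -4 -3  1  2 -1 -3 -6 -6 -6 -6]
 [-3 -3 -3 -1  8 19 22 19 12  0 -5 -6 -5]
 [-3 -3 -2 10 27 29 21 22 26 17  0 -4 -3]
 [-3 -3  1 22 33 25 11 13 28 29  9 -1 -2]
 [-2 -3  4 26 32 21  7 14 30 34 15  1  0]
 [-1 -1  5 26 32 18  8 20 34 34 15  2  2]
 [ 1  1  4 19 32 23 17 28 35 28  9  3  3]
 [ 2  3  3  9 23 30 31 33 29 16  6  5  5]
 [ 4  4  4  5  9 16 21 18 11  7  6  6  6]
 [ 6  6  6  6  7  7  8  8  7  7  7  8  8]
 [ 7  7  7  8  8  8  8  9  9  9  9  9 10]]
```

```bash
python3 -m pendant '[{"tx":3.1,"ty":4.9,"roll":-0.031},{"tx":3.1,"ty":4.9,"tz":-0.5,"roll":-0.031},{"tx":3.1,"ty":4.9,"tz":-0.5,"roll":-0.031},{"tx":3.1,"ty":4.9,"tz":-0.5,"roll":-0.031},{"tx":3.1,"ty":4.9,"tz":-0.5,"roll":-0.031},{"tx":3.1,"ty":4.9,"tz":-0.5,"roll":-0.031},{"tx":3.1,"ty":4.9,"tz":-0.5,"roll":-0.031},{"tx":3.1,"ty":4.9,"tz":-0.5,"roll":-0.031},{"tx":3.1,"ty":4.9,"tz":-0.5,"roll":-0.032},{"tx":3.1,"ty":4.9,"tz":-0.5,"roll":-0.033},{"claw":5},{}]'
python3 - <<'E'
from h import *
s=manip.sense();d=cams.get_image('wrist');print(s['tool_pos'],R.from_rotvec(s['tool_rot']).as_matrix().round(4).tolist(),s['clock'])
cv2.imwrite('pics/w1.png',d['image'][:,:,::-1])
print('expect dish px',proj(d,[.4878,-.0496,.01],s))
for r in silhouettes('dish','wrist')[:4]:
    m=r['pixels'];c=np.argwhere(m).mean(0)[::-1];print(r['conf'],r['bbox'],m.sum(),back(d,r['bbox'][:2],.009,s),back(d,c,.01,s))
E
```

```text
[ 0.17692771 -0.54711703  0.23128846] [[0.9515, 0.3077, -0.0], [0.3077, -0.9515, -0.0], [-0.0, 0.0, -1.0]] 1.05
expect dish px [-264.50904856 -452.62916642]invalid input at $[0]: expected keys tx, ty, tz, roll, claw
```

View pics/w1.png

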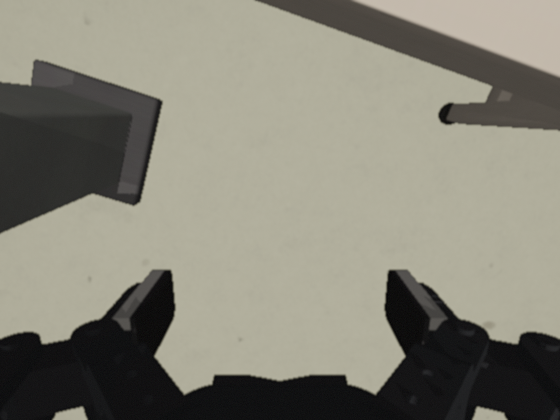

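The wrist view shows only the floor, a cart part and the table edge, because the move was refused: every row needs all five keys.

```bash
python3 -m pendant '[{"tx":3.1,"ty":4.9,"tz":0,"roll":-0.031,"claw":5},{"tx":3.1,"ty":4.9,"tz":0,"roll":-0.031,"claw":5},{"tx":3.1,"ty":4.9,"tz":-0.5,"roll":-0.031,"claw":5},{"tx":3.1,"ty":4.9,"tz":-0.5,"roll":-0.031,"claw":5},{"tx":3.1,"ty":4.9,"tz":-0.5,"roll":-0.031,"claw":5},{"tx":3.1,"ty":4.9,"tz":-0.5,"roll":-0.031,"claw":5},{"tx":3.1,"ty":4.9,"tz":-0.5,"roll":-0.031,"claw":5},{"tx":3.1,"ty":4.9,"tz":-0.5,"roll":-0.031,"claw":5},{"tx":3.1,"ty":4.9,"tz":-0.5,"roll":-0.032,"claw":5},{"tx":3.1,"ty":4.9,"tz":-0.5,"roll":-0.033,"claw":5},{"tx":0,"ty":0,"tz":0,"roll":0,"claw":5},{"tx":0,"ty":0,"tz":0,"roll":0,"claw":5}]'
python3 - <<'E'
from h import *
s=manip.sense();d=cams.get_image('wrist');print(s['tool_pos'],R.from_rotvec(s['tool_rot']).as_matrix().round(4).tolist(),s['clock'],s['grip_width'],s['qpos'])
cv2.imwrite('pics/w2.png',d['image'][:,:,::-1])
print('expect dish px',proj(d,[.4878,-.0496,.01],s))
for r in silhouettes('dish','wrist')[:4]:
    m=r['pixels'];c=np.argwhere(m).mean(0)[::-1];print(r['conf'],r['bbox'],m.sum(),back(d,r['bbox'][:2],.009,s),back(d,c,.01,s))
E
```

```text
clock: 2.65
tool_pos: [0.4867, -0.0572, 0.1912]
tool_rot: [3.141, 0.001, -0.001]
force: [0.9, -0.2, 0.2]
grip_width: 0.0496
grasp_force: 0.0
[ 0.48671388 -0.05718392  0.19120095] [[1.0, 0.0009, -0.0006], [0.0009, -1.0, -0.0005], [-0.0006, 0.0005, -1.0]] 2.65 0.04961581141736668 [-2.93349836e-01  6.37529655e-02  1.78940571e+00 -6.67474775e-04
  1.28883919e+00  1.27673911e+00]
expect dish px [270.7802233  189.63744178]
0.85 [284.0, 254.3, 35.0, 26.6] 775 [ 0.42265748 -0.06218419  0.009     ] [ 0.42521374 -0.0589626   0.01      ]
0.67 [270.8, 183.2, 34.2, 33.5] 965 [ 0.49369148 -0.04963181  0.009     ] [ 0.49294633 -0.04993062  0.01      ]
0.62 [368.0, 208.1, 46.0, 41.8] 1527 [ 0.46975814 -0.14162686  0.009     ] [ 0.46930754 -0.14154506  0.01      ]
0.61 [197.9, 244.8, 47.9, 43.1] 1494 [0.43260699 0.02190804 0.009     ] [0.4350771  0.02173918 0.01      ]
```

View pics/w2.png

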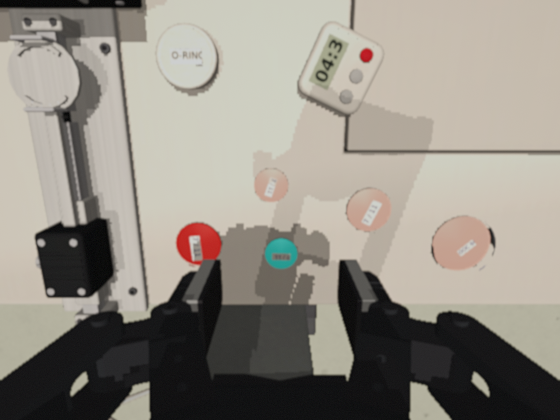

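The wrist view confirms the small pink dish at (271,185). Red (199,243), turquoise (281,254), medium pink (368,209) and large pink (462,243) all stay. I'm moving closer to refine x.

```bash
python3 -m pendant '[{"tx":0,"ty":0.7,"tz":-5,"roll":0,"claw":5},{"tx":0,"ty":0,"tz":-5,"roll":0,"claw":5},{"tx":0,"ty":0,"tz":0,"roll":0,"claw":5}]' 
cat >> h.py <<'E'
def pink(d,s,guess,z,rad):
    im=cv2.GaussianBlur(d['image'],(3,3),0).astype(int);g=proj(d,guess,s).astype(int);x=im[:,:,0]-im[:,:,2]
    m=np.zeros(x.shape,np.uint8);m[max(0,g[1]-rad):g[1]+rad,max(0,g[0]-rad):g[0]+rad]=1
    return m,x,g
E
python3 - <<'E'
from h import *
for n in('wrist','top','side'):
    s=manip.sense();d=cams.get_image(n)
    if n=='wrist': print(s['tool_pos'],s['clock'],s['grip_width']);cv2.imwrite('pics/w3.png',d['image'][:,:,::-1])
    P=[.490,-.0496,.009];print(n,'exp',proj(d,P,s))
    im=d['image'];lab=cv2.cvtColor(im,cv2.COLOR_RGB2LAB)[:,:,1].astype(int);g=proj(d,P,s).astype(int)
    w=70 if n=='wrist' else 14
    sub=cv2.GaussianBlur(lab[max(g[1]-w,0):g[1]+w,g[0]-w:g[0]+w].astype(np.uint8),(3,3),0)
    t,m=cv2.threshold(sub,0,255,cv2.THRESH_OTSU)
    cs,_=cv2.findContours(m,cv2.RETR_EXTERNAL,cv2.CHAIN_APPROX_NONE)
    for c in cs:
        if cv2.contourArea(c)<40 or len(c)<8:continue
        e=cv2.fitEllipse(cv2.convexHull(c));uv=np.array(e[0])+[g[0]-w,max(g[1]-w,0)]
        print(n,t,uv,e[1],back(d,uv,.009,s))
    for r in silhouettes('dish',n)[:6]: print(n,round(r['conf'],2),r['bbox'],back(d,r['bbox'][:2],.009,s))
E
```

```text
clock: 3.12
tool_pos: [0.4824, -0.0503, 0.0877]
tool_rot: [-3.139, 0.004, 0.016]
force: [-0.7, -1.1, 0.3]
grip_width: 0.05
grasp_force: 0.0
[ 0.48240811 -0.05029888  0.0876807 ] 3.125 0.050039366665372384
wrist exp [278.07358477 211.92951403]
wrist 132.0 [277.58563995 208.4783783 ] (46.940208435058594, 49.61919021606445) [ 0.49232094 -0.04929478  0.009     ]
wrist 0.95 [277.5, 208.1, 47.6, 46.9] [ 0.49257466 -0.04924068  0.009     ]
wrist 0.71 [170.2, 284.0, 52.8, 44.4] [0.43846346 0.02494589 0.009     ]
wrist 0.57 [292.9, 301.1, 46.1, 34.5] [ 0.42507815 -0.05968787  0.009     ]
wrist 0.56 [417.8, 240.8, 60.8, 60.2] [ 0.46985914 -0.14208803  0.009     ]
top exp [296.45372514 242.5056695 ]
top 124.0 [291.66919327 249.1782856 ] (17.88579559326172, 37.34723663330078) [ 0.47565722 -0.03881236  0.009     ]
top 0.71 [299.9, 276.9, 15.6, 16.8] [ 0.41537934 -0.05517294  0.009     ]
top 0.67 [271.4, 273.4, 7.9, 14.7] [0.42422407 0.00623848 0.009     ]
side exp [302.17788082 243.40889418]
side 133.0 [302.63630867 246.33580399] (7.391763210296631, 14.79876708984375) [ 0.48303957 -0.0384723   0.009     ]
side 0.57 [361.8, 218.2, 24.1, 17.3] [ 0.42501119 -0.22736705  0.009     ]
side 0.54 [333.1, 252.7, 15.0, 11.4] [ 0.41463677 -0.0446342   0.009     ]
side 0.5 [315.3, 270.4, 17.8, 14.5] [0.41547743 0.03661062 0.009     ]
side 0.46 [330.6, 231.3, 18.4, 13.7] [ 0.46063955 -0.13084462  0.009     ]
```

View pics/w3.png

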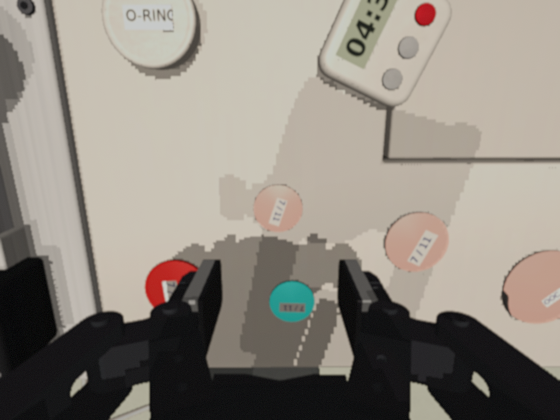

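The wrist view has the dish at (278,208), giving x≈0.491, y≈-0.049. Descending.

```bash
python3 -m pendant '[{"tx":0.4,"ty":0.1,"tz":-3.6,"roll":0,"claw":5},{"tx":0,"ty":0,"tz":-3.6,"roll":0,"claw":5},{"tx":0,"ty":0,"tz":0,"roll":0,"claw":5},{"tx":0,"ty":0,"tz":0,"roll":0,"claw":5}]' 20
python3 - <<'E'
from h import *
s=manip.sense();d=cams.get_image('wrist');print(s['tool_pos'],s['tool_rot'],s['force'])
cv2.imwrite('pics/w4.png',d['image'][:,:,::-1])
for r in silhouettes('dish','wrist')[:5]: print(round(r['conf'],2),r['bbox'],back(d,r['bbox'][:2],.009,s))
E
```

```text
clock: 3.92
tool_pos: [0.4925, -0.0495, 0.021]
tool_rot: [3.141, -0.0, 0.005]
force: [-0.5, 0.4, -0.6]
grip_width: 0.0498
grasp_force: 0.0
[ 0.4924526  -0.04950614  0.02099221] [ 3.14078614e+00 -2.36801414e-04  4.53036517e-03] [-0.45168192  0.42321701 -0.64236526]
0.94 [297.5, 368.5, 53.4, 21.2] [ 0.43561315 -0.05917475  0.009     ]
0.87 [279.8, 263.9, 65.4, 58.5] [ 0.4940462  -0.05005333  0.009     ]
0.74 [466.1, 299.9, 84.5, 63.5] [ 0.47501015 -0.14068363  0.009     ]
0.74 [136.7, 396.5, 24.7, 23.3] [0.41818097 0.02571227 0.009     ]
```

```bash
python3 -m pendant '[{"tx":0,"ty":0,"tz":-1.0,"roll":0,"claw":4.2},{"tx":0,"ty":0,"tz":-0.6,"roll":0,"claw":4.2},{"tx":0,"ty":0,"tz":0,"roll":0,"claw":4.2}]' 20;  python3 -m pendant '[{"tx":0,"ty":0,"tz":-0.2,"roll":0,"claw":4.2},{"tx":0,"ty":0,"tz":0,"roll":0,"claw":4.2}]' 20
python3 - <<'E'
from h import *
d=cams.get_image('wrist');cv2.imwrite('pics/w5.png',d['image'][:,:,::-1])
E
```

```text
clock: 4.4
tool_pos: [0.4901, -0.0489, 0.0026]
tool_rot: [-3.141, 0.0, 0.003]
force: [-0.1, -0.8, -0.4]
grip_width: 0.0421
grasp_force: 0.0
clock: 4.65
tool_pos: [0.4909, -0.0491, 0.0012]
tool_rot: [-3.142, 0.0, 0.0]
force: [-0.5, -0.3, 0.2]
grip_width: 0.0422
grasp_force: 0.0
```

View pics/w5.png

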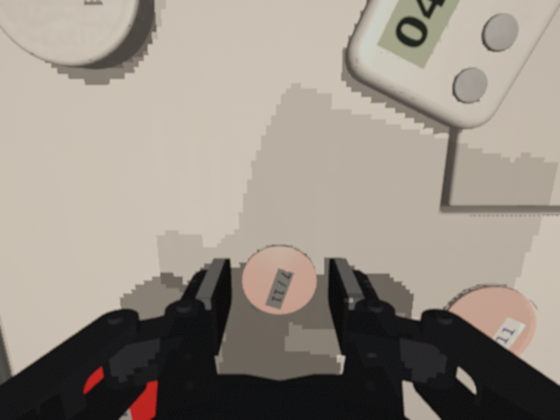

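The dish at (280,280) sits between the pads, roughly centred. Closing.

```bash
python3 -m pendant '[{"tx":0.2,"ty":0,"tz":0,"roll":0,"claw":3.6},{"tx":0,"ty":0,"tz":0,"roll":0,"claw":3.0},{"tx":0,"ty":0,"tz":0,"roll":0,"claw":3.0},{"tx":0,"ty":0,"tz":0,"roll":0,"claw":3.0}]' 20;  python3 -m pendant '[{"tx":0,"ty":0,"tz":0.5,"roll":0,"claw":3.0},{"tx":0,"ty":0,"tz":1,"roll":0,"claw":3.0},{"tx":0,"ty":0,"tz":3,"roll":0,"claw":3.0},{"tx":0,"ty":0,"tz":3.5,"roll":0,"claw":3.0},{"tx":0,"ty":0,"tz":2,"roll":0,"claw":3.0},{"tx":0,"ty":0,"tz":0,"roll":0,"claw":3.0},{"tx":0,"ty":0,"tz":0,"roll":0,"claw":3.0}]' 
python3 - <<'E'
from h import *
s=manip.sense();d=cams.get_image('wrist');print(s['tool_pos'])
cv2.imwrite('pics/w6.png',d['image'][:,:,::-1])
z=s['tool_pos'][2]-.001+.009
for r in silhouettes('dish','wrist')[:3]: print(round(r['conf'],2),r['bbox'],back(d,r['bbox'][:2],z,s)-s['tool_pos'])
for n in('tray','handle','dark_chamber'):
  for r in silhouettes(n,'wrist')[:3]: print(n,round(r['conf'],2),r['bbox'])
E
```

```text
clock: 5.2
tool_pos: [0.4934, -0.0492, 0.0016]
tool_rot: [3.141, -0.0, 0.001]
force: [-0.1, 0.4, 2.1]
grip_width: 0.0331
grasp_force: 20.0
clock: 6.08
tool_pos: [0.4922, -0.0489, 0.1007]
tool_rot: [-3.141, 0.0, 0.002]
force: [-0.0, 0.0, -0.7]
grip_width: 0.0332
grasp_force: 20.0
[ 0.49219357 -0.04890047  0.10066333]
0.88 [281.5, 283.4, 73.0, 66.1] [ 0.00164386 -0.00122778  0.008     ]
0.87 [297.2, 312.8, 35.7, 20.9] [-0.01223226 -0.00796479  0.008     ]
0.87 [179.5, 291.1, 50.8, 51.1] [-0.00190126  0.04164364  0.008     ]
tray 0.61 [38.6, 216.3, 74.3, 325.1]
tray 0.53 [278.4, 284.1, 75.3, 69.5]
handle 0.7 [37.5, 218.2, 72.1, 328.8]
dark_chamber 0.83 [61.2, 191.8, 119.2, 380.0]
```

View pics/w6.png

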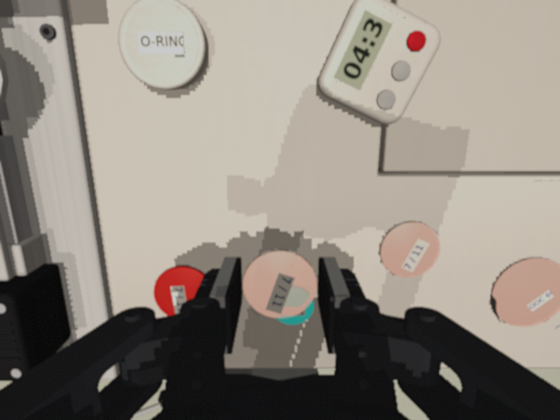

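The dish is held level between the pads, centred at (280,284). The TCP-to-dish offset is about 1.6 mm in x. Moving to just short of the tray to measure it.

```bash
python3 -m pendant '[{"tx":0,"ty":2,"tz":1,"roll":0,"claw":3.0},{"tx":0.9,"ty":4,"tz":1,"roll":0,"claw":3.0},{"tx":0.9,"ty":4,"tz":1,"roll":0,"claw":3.0},{"tx":0.8,"ty":4,"tz":0,"roll":0,"claw":3.0},{"tx":0.2,"ty":2.9,"tz":0,"roll":0,"claw":3.0},{"tx":0,"ty":0,"tz":0,"roll":0,"claw":3.0},{"tx":0,"ty":0,"tz":0,"roll":0,"claw":3.0},{"tx":0,"ty":0,"tz":0,"roll":0,"claw":3.0}]'
python3 - <<'E'
from h import *
s=manip.sense();d=cams.get_image('wrist');print(s['tool_pos'],s['tool_rot'])
cv2.imwrite('pics/w7.png',d['image'][:,:,::-1])
for n in('tray','handle','dark_chamber','flap'):
  for r in silhouettes(n,'wrist')[:3]: print(n,round(r['conf'],2),r['bbox'])
print(proj(d,[.58,.12,.046],s))
for x in(-.027,0,.027):print(proj(d,[.58+x,.12,.046],s))
E
```

```text
clock: 7.32
tool_pos: [0.5208, 0.1189, 0.131]
tool_rot: [3.141, -0.002, -0.001]
force: [-0.6, -0.2, -0.9]
grip_width: 0.033
grasp_force: 20.0
[0.52077335 0.11886018 0.13101569] [ 3.14127482e+00 -2.45257149e-03 -8.84501424e-04]
tray 0.79 [274.6, 232.7, 87.4, 297.6]
handle 0.69 [274.9, 228.7, 87.5, 300.8]
dark_chamber 0.67 [272.6, 190.1, 309.2, 379.4]
flap 0.91 [271.9, 26.0, 103.5, 10.2]
[276.79078568 130.83466287]
[276.95767894 173.65493045]
[276.79078568 130.83466287]
[276.61244157  85.07642193]
```

View pics/w7.png

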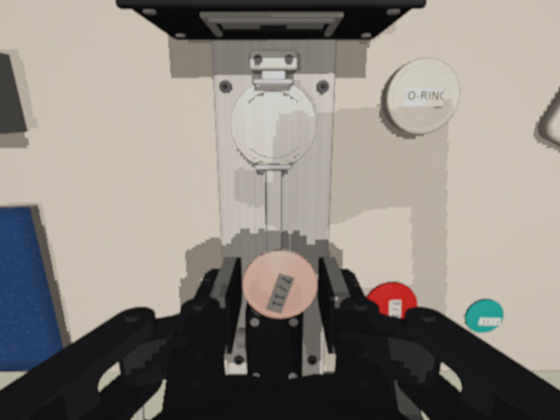

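The tray disc spans columns 231–316 and rows 79–168, centre about (274,125), which gives roughly (0.584, 0.121). The flap is at the top and the dish in hand at (280,284). Moving above the tray.

```bash
python3 -m pendant '[{"tx":3,"ty":0.1,"tz":-2,"roll":0,"claw":3.0},{"tx":3.1,"ty":0.1,"tz":-2,"roll":0,"claw":3.0},{"tx":0,"ty":0,"tz":-1,"roll":0,"claw":3.0},{"tx":0,"ty":0,"tz":0,"roll":0,"claw":3.0},{"tx":0,"ty":0,"tz":0,"roll":0,"claw":3.0},{"tx":0,"ty":0,"tz":0,"roll":0,"claw":3.0}]'
python3 - <<'E'
from h import *
s=manip.sense();d=cams.get_image('wrist');print(s['tool_pos'],s['tool_rot'])
a=d['image'][:,:,::-1][60:360,160:400];cv2.imwrite('pics/w8.png',cv2.resize(a,None,fx=2,fy=2,interpolation=cv2.INTER_CUBIC))
for x in(-.02,0,.02,.027):print(x,proj(d,[.584+x,.121,.046],s))
print('dish edges',[proj(d,s['tool_pos']+np.array([.0016+x,0,.008]),s) for x in(-.017,0,.017)])
print(proj(d,[.584,.121-.027,.046],s),proj(d,[.584,.121+.027,.046],s))
s=manip.sense();d=cams.get_image('side');a=d['image'][:,:,::-1][210:310,150:320];cv2.imwrite('pics/s8.png',cv2.resize(a,None,fx=4,fy=4,interpolation=cv2.INTER_CUBIC))
E
```

```text
clock: 8.32
tool_pos: [0.582, 0.122, 0.0823]
tool_rot: [-3.142, 0.0, -0.002]
force: [0.2, -0.3, -0.4]
grip_width: 0.0331
grasp_force: 20.0
[0.5819559  0.12198964 0.08229016] [-3.14150212e+00  8.66968781e-05 -2.10682478e-03]
-0.02 [280.58125219 278.53790571]
0 [280.59681886 244.58311899]
0.02 [280.6132958  208.64279775]
0.027 [280.61929271 195.56203931]
dish edges [array([278.60853729, 319.32910244]), array([278.5642599 , 283.45026183]), array([278.51714218, 245.26983431])]
[330.834339   244.56113768] [230.36099184 244.60509957]
```

View pics/w8.png

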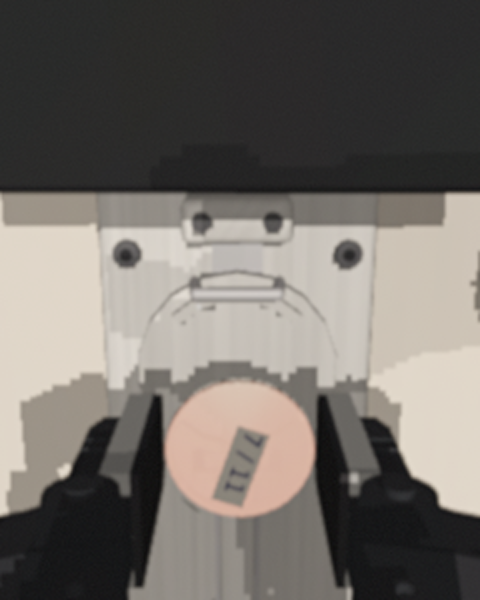

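The tray's front arc and bow sit where predicted (crop row about 272, rim about 305), so alignment is within roughly 1 mm. Lowering.

```bash
python3 -m pendant '[{"tx":0,"ty":0,"tz":-1.5,"roll":0,"claw":3.0},{"tx":0,"ty":0,"tz":-1.3,"roll":0,"claw":3.0},{"tx":0,"ty":0,"tz":-0.3,"roll":0,"claw":3.0},{"tx":0,"ty":0,"tz":-0.2,"roll":0,"claw":3.0},{"tx":0,"ty":0,"tz":0,"roll":0,"claw":3.0},{"tx":0,"ty":0,"tz":0,"roll":0,"claw":3.0}]'; python3 -m pendant '[{"tx":0,"ty":0,"tz":-0.1,"roll":0,"claw":3.0},{"tx":0,"ty":0,"tz":0,"roll":0,"claw":3.0},{"tx":0,"ty":0,"tz":0,"roll":0,"claw":3.0}]'
```

```text
clock: 9.18
tool_pos: [0.5825, 0.1218, 0.0491]
tool_rot: [3.141, -0.0, 0.001]
force: [-1.5, -0.0, 4.9]
grip_width: 0.0332
grasp_force: 20.5
clock: 9.55
tool_pos: [0.5826, 0.1218, 0.0489]
tool_rot: [3.141, -0.0, 0.002]
force: [-2.8, -1.3, 9.0]
grip_width: 0.0331
grasp_force: 20.8
```

```bash
python3 - <<'E'
from h import *
s=manip.sense();print(s['tool_pos'],s['force'],s['moment'])
d=cams.get_image('wrist');a=d['image'][:,:,::-1][140:340,160:400];a=cv2.resize(a,None,fx=1.65,fy=1.65,interpolation=cv2.INTER_CUBIC)
e=cams.get_image('side');u,v=proj(e,[.583,.122,.05]).astype(int);b=e['image'][:,:,::-1][v-30:v+30,u-36:u+36];b=cv2.resize(b,(396,330),interpolation=cv2.INTER_CUBIC)
cv2.imwrite('pics/p9.png',np.hstack([a,b]));print(u,v,a.shape)
for x in(.02,.027):print(x,proj(d,[.584+x,.122,.046],s))
print('dish edges',[proj(d,s['tool_pos']+np.array([.0016+x,0,.008]),s) for x in(-.017,0,.017)])
for r in silhouettes('dish','wrist')[:2]: print(round(r['conf'],2),r['bbox'],back(d,r['bbox'][:2],s['tool_pos'][2]+.008,s)-s['tool_pos'])
E
```

```text
[0.58262535 0.12184045 0.04885009] [-2.75195795 -1.3058908   9.01482675] [-0.10939741  0.52499048 -0.03962236]
219 250 (330, 396, 3)
0.02 [278.20144088 230.23322254]
0.027 [278.17890624 214.6564038 ]
dish edges [array([278.61415646, 319.32735054]), array([278.57109465, 283.45662464]), array([278.52526693, 245.28187401])]
0.81 [279.2, 283.3, 74.4, 70.0] [ 0.00167182 -0.00026267  0.008     ]
```

View pics/p9.png

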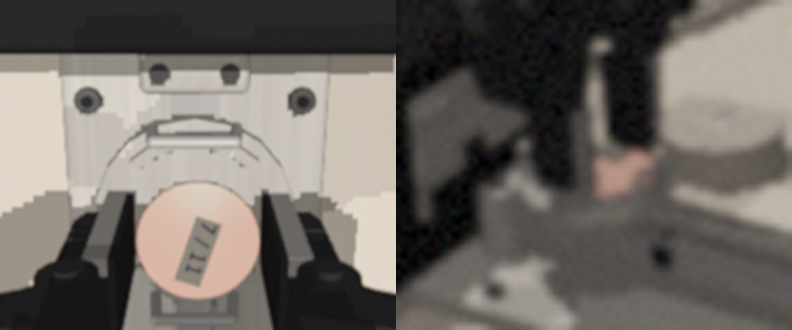

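```bash
python3 - <<'E'
from h import *
e=cams.get_image('side')
print(back(e,(219,252.4),.046))
t=np.linspace(0,2*np.pi,60)
im=cv2.imread('pics/side0.png');im=cv2.resize(im,None,fx=8,fy=8,interpolation=cv2.INTER_CUBIC)
for cx,col in((.584,(0,0,255)),(.580,(0,255,0))):
    p=np.array([(proj(e,[cx+.027*np.cos(a),.121+.027*np.sin(a),.046])+.5)*8 for a in t]);cv2.polylines(im,[p.astype(int)],True,col,1)
a=im[225*8:285*8,185*8:260*8];
d=cams.get_image('top');jm=cv2.imread('pics/top0.png');jm=cv2.resize(jm,None,fx=8,fy=8,interpolation=cv2.INTER_CUBIC)
for cx,col in((.584,(0,0,255)),(.580,(0,255,0))):
    p=np.array([(proj(d,[cx+.027*np.cos(b),.121+.027*np.sin(b),.046])+.5)*8 for b in t]);cv2.polylines(jm,[p.astype(int)],True,col,1)
b=jm[175*8:225*8,200*8:235*8]
h=480;o=np.hstack([cv2.resize(a,(440,int(440*a.shape[0]/a.shape[1])))[:352],cv2.resize(b,(246,352))]);cv2.imwrite('pics/ov.png',o);print(o.shape)
E
```

```text
[0.584047   0.12213862 0.046     ]
(352, 686, 3)
```

View pics/ov.png

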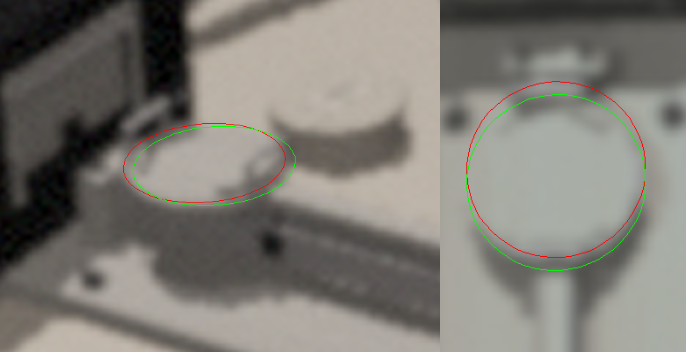

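The left overlay has the tray at about (0.584, 0.122) and the top view says about 0.582. Contact height alone doesn't settle whether the dish is on the tray or a rim. I'll measure the disc edge numerically in the saved images.

```bash
python3 - <<'E'
from h import *
from scipy.optimize import least_squares
w=cams.get_image('wrist')
s7={'tool_pos':[0.52077335,0.11886018,0.13101569],'tool_rot':[3.14127482,-2.45257149e-03,-8.84501424e-04]}
for name,f,d,s in(('w7','pics/w7.png',w,s7),('top','pics/top0.png',cams.get_image('top'),None),('side','pics/side0.png',cams.get_image('side'),None)):
    g=cv2.GaussianBlur(cv2.imread(f).astype(np.float32).mean(2),(3,3),0)
    def samp(cx,cy,r,z,angs):
        P=[proj(d,[cx+r*np.cos(a),cy+r*np.sin(a),z],s) for a in angs];P=np.array(P,np.float32)
        return cv2.remap(g,P[None,:,0].copy(),P[None,:,1].copy(),cv2.INTER_LINEAR)[0]
    for lab,r,z in(('disc',.027,.046),('rim in',.020,.048)):
        A=np.deg2rad(np.r_[32:148:4,212:328:4]) if lab=='disc' else np.deg2rad(np.r_[-40:-8:4,8:41:4,140:172:4,188:220:4])
        best=[]
        for cx in np.arange(.576,.5901,.0005):
            for cy in np.arange(.117,.1265,.0005):
                q=samp(cx,cy,r+.0012,z,A)-samp(cx,cy,r-.0012,z,A)
                best.append((np.mean(np.minimum(abs(q),25)),cx,cy))
        best.sort(reverse=True);print(name,lab,[np.round(b,4).tolist() for b in best[:3]])
E
```

```text
w7 disc [[14.0049, 0.582, 0.1225], [13.5391, 0.5825, 0.1225], [13.376, 0.5815, 0.1225]]
w7 rim in [[17.9452, 0.585, 0.1225], [17.934, 0.585, 0.122], [17.5624, 0.5825, 0.1225]]
top disc [[9.0901, 0.577, 0.117], [9.0888, 0.5765, 0.117], [9.0468, 0.5795, 0.125]]
top rim in [[12.9259, 0.5775, 0.122], [12.9081, 0.5775, 0.1225], [12.902, 0.5775, 0.1215]]
side disc [[13.2676, 0.5825, 0.123], [13.2523, 0.582, 0.123], [13.2439, 0.5825, 0.1225]]
side rim in [[14.7933, 0.5815, 0.1175], [14.7814, 0.581, 0.1175], [14.7802, 0.581, 0.118]]
```

The tray centre is about 0.582, so the dish may be up to 2 mm too far forward. I'll lift, shift 2 mm back and lower again.

```bash
python3 -m pendant '[{"tx":0,"ty":0,"tz":0.5,"roll":0,"claw":3.0},{"tx":-0.2,"ty":0,"tz":0,"roll":0,"claw":3.0},{"tx":0,"ty":0,"tz":-0.25,"roll":0,"claw":3.0},{"tx":0,"ty":0,"tz":0,"roll":0,"claw":3.0},{"tx":0,"ty":0,"tz":0,"roll":0,"claw":3.0}]'; for i in 1 2; do python3 -m pendant '[{"tx":0,"ty":0,"tz":-0.1,"roll":0,"claw":3.0},{"tx":0,"ty":0,"tz":0,"roll":0,"claw":3.0},{"tx":0,"ty":0,"tz":0,"roll":0,"claw":3.0}]'|grep -E "pos|force"; done
```

```text
clock: 10.58
tool_pos: [0.58, 0.1219, 0.0497]
tool_rot: [-3.142, 0.0, -0.0]
force: [-0.1, -0.1, 1.3]
grip_width: 0.033
grasp_force: 20.2
tool_pos: [0.5802, 0.1219, 0.0492]
force: [-0.3, -0.5, 4.9]
grasp_force: 20.5
tool_pos: [0.5806, 0.1219, 0.049]
force: [-1.8, -0.9, 8.8]
grasp_force: 20.8
```

Contact height is the same at both x positions, so the dish bears on the flat tray and not on a rim. Unloading, then releasing.

```bash
python3 -m pendant '[{"tx":0,"ty":0,"tz":0.15,"roll":0,"claw":3.0},{"tx":0,"ty":0,"tz":0,"roll":0,"claw":3.0},{"tx":0,"ty":0,"tz":0,"roll":0,"claw":3.6},{"tx":0,"ty":0,"tz":0,"roll":0,"claw":4.2},{"tx":0,"ty":0,"tz":0,"roll":0,"claw":4.6},{"tx":0,"ty":0,"tz":0,"roll":0,"claw":5}]'
python3 -m pendant '[{"tx":0,"ty":0,"tz":2,"roll":0,"claw":5},{"tx":0,"ty":0,"tz":4,"roll":0,"claw":5},{"tx":-5,"ty":0,"tz":2,"roll":0,"claw":6},{"tx":-5,"ty":0,"tz":0,"roll":0,"claw":6.5},{"tx":0,"ty":0,"tz":0,"roll":0,"claw":6.5},{"tx":0,"ty":0,"tz":0,"roll":0,"claw":6.5},{"tx":0,"ty":0,"tz":0,"roll":0,"claw":6.5}]'
cat > chk.py <<'E'
from h import *
import sys
s=manip.sense();d=cams.get_image('wrist');print(s['tool_pos'],s['tool_rot'],s['clock'])
cv2.imwrite('pics/'+sys.argv[1],d['image'][:,:,::-1])
for r in silhouettes('dish','wrist')[:3]:
    print('dish',round(r['conf'],2),np.round(r['bbox'],1),back(d,r['bbox'][:2],.055,s).round(4))
for n in('tray','handle','button_head','flap'):
    for r in silhouettes(n,'wrist')[:2]: print(n,round(r['conf'],2),np.round(r['bbox'],1))
E
python3 chk.py w10.png
python3 - <<'E'
from h import *
# circle search for tray disc and dish in the new view
s=manip.sense();d=cams.get_image('wrist');g=cv2.GaussianBlur(d['image'].astype(np.float32),(3,3),0)
ch={'disc':(g.mean(2),.027,.046,np.r_[32:148:4,212:328:4]),'dish':(g[:,:,0]-g[:,:,2],.017,.056,np.r_[0:360:6])}
for k,(im,r,z,A) in ch.items():
    A=np.deg2rad(A);best=[]
    def sm(cx,cy,r):
        P=np.array([proj(d,[cx+r*np.cos(a),cy+r*np.sin(a),z],s) for a in A],np.float32);return cv2.remap(im,P[None,:,0].copy(),P[None,:,1].copy(),1)[0]
    for cx in np.arange(.576,.5901,.0005):
        for cy in np.arange(.117,.1265,.0005):
            best.append((np.mean(np.minimum(abs(sm(cx,cy,r+.0012)-sm(cx,cy,r-.0012)),25)),cx,cy))
    best.sort(reverse=True);print(k,[np.round(b,4).tolist() for b in best[:3]])
E
```

```text
clock: 12.08
tool_pos: [0.5796, 0.1219, 0.0489]
tool_rot: [3.142, -0.0, -0.001]
force: [-0.8, 0.3, 0.8]
grip_width: 0.0501
grasp_force: 0.0
clock: 12.95
tool_pos: [0.482, 0.1219, 0.1305]
tool_rot: [-3.141, 0.001, -0.005]
force: [0.2, -0.4, -0.4]
grip_width: 0.065
grasp_force: 0.0
[0.48195296 0.12190564 0.13048838] [-3.14141499e+00  6.69527713e-04 -4.62581457e-03] 12.95
dish 0.88 [398.8 264.7  56.6  49. ] [0.4549 0.0421 0.055 ]
dish 0.68 [496.1 277.5  42.   30.6] [ 0.4455 -0.0242  0.055 ]
dish 0.67 [279.4  67.3  54.5  57.5] [0.5774 0.1215 0.055 ]
tray 0.89 [279.3 171.3  95.6 340.3]
handle 0.9 [279.9 172.1  91.8 340.2]
disc [[16.416, 0.584, 0.121], [16.3633, 0.5845, 0.121], [16.3493, 0.5845, 0.1235]]
dish [[18.5348, 0.5765, 0.1215], [18.2613, 0.577, 0.1215], [17.9276, 0.5765, 0.121]]
```

```bash
python3 -m pendant '[{"tx":4,"ty":0,"tz":3,"roll":0,"claw":8.4},{"tx":4,"ty":0,"tz":3,"roll":0,"claw":8.4},{"tx":0,"ty":0,"tz":0,"roll":0,"claw":8.4},{"tx":0,"ty":0,"tz":0,"roll":0,"claw":8.4},{"tx":0,"ty":0,"tz":0,"roll":0,"claw":8.4}]' >/dev/null
python3 - <<'E'
from h import *
s=manip.sense();d=cams.get_image('wrist');print(s['tool_pos'],cam(d,s)[0])
cv2.imwrite('pics/w11.png',d['image'][:,:,::-1]);np.save('w11.npy',d['image'])
c=proj(d,[.582,.122,.05],s);print(c)
g=cv2.GaussianBlur(d['image'].astype(np.float32),(3,3),0)
ch={'disc':(g.mean(2),.027,.046,np.r_[32:148:4,212:328:4]),'dish':(g[:,:,0]-g[:,:,2],.017,.056,np.r_[0:360:6])}
for k,(im,r,z,A) in ch.items():
    A=np.deg2rad(A);best=[]
    def sm(cx,cy,r):
        P=np.array([proj(d,[cx+r*np.cos(a),cy+r*np.sin(a),z],s) for a in A],np.float32);return cv2.remap(im,P[None,:,0].copy(),P[None,:,1].copy(),1)[0]
    for cx in np.arange(.572,.5941,.0005):
        for cy in np.arange(.117,.1275,.0005):
            best.append((np.mean(np.minimum(abs(sm(cx,cy,r+.0012)-sm(cx,cy,r-.0012)),25)),cx,cy))
    best.sort(reverse=True);print(k,[np.round(b,4).tolist() for b in best[:3]])
u=int(round(c[0]));v=int(c[1])
I=g.mean(2);RB=(g[:,:,0]-g[:,:,2])
print('col profile off-bow & centre; rows',v-45,v+45)
for r in range(v-46,v+50,2):
    x=back(d,(u,r),.046,s)[0]
    print(r,round(x*1000),[int(I[r,u+k]) for k in(-24,-16,-8,0,8,16,24)],[int(RB[r,u+k]) for k in(-16,0,16)])
E
```

```text
[0.55788097 0.1219287  0.18755969] [0.62872927 0.12158185 0.32978432]
[278.82492337 172.2168058 ]
disc [[7.3398, 0.5835, 0.1215], [7.2488, 0.584, 0.1215], [7.1841, 0.583, 0.122]]
dish [[20.3212, 0.5785, 0.1215], [19.8764, 0.5785, 0.121], [19.6471, 0.579, 0.1215]]
col profile off-bow & centre; rows 127 217
126 618 [177, 148, 167, 169, 152, 156, 178] [12, 11, 12]
128 616 [199, 127, 188, 196, 169, 164, 184] [11, 8, 13]
130 615 [199, 128, 194, 203, 171, 167, 184] [11, 9, 12]
132 613 [199, 152, 193, 201, 185, 176, 183] [12, 8, 13]
134 611 [199, 191, 179, 188, 184, 181, 183] [14, 9, 13]
136 610 [199, 172, 165, 184, 165, 174, 183] [12, 10, 13]
138 608 [199, 159, 187, 190, 179, 167, 183] [10, 3, 13]
140 607 [199, 175, 168, 170, 151, 173, 183] [10, 7, 13]
142 605 [195, 190, 182, 173, 160, 183, 182] [11, 12, 13]
144 604 [194, 199, 197, 175, 181, 180, 177] [13, 12, 13]
146 602 [198, 203, 204, 200, 183, 180, 172] [14, 11, 13]
148 601 [202, 193, 207, 206, 184, 178, 180] [14, 11, 13]
150 599 [202, 192, 207, 205, 185, 171, 183] [13, 11, 13]
152 597 [204, 201, 206, 205, 185, 171, 183] [13, 12, 13]
1
[... 1234 characters left out ...]
 179] [13, 47, 13]
198 560 [198, 168, 169, 145, 159, 176, 179] [13, 36, 13]
200 558 [198, 174, 167, 144, 154, 184, 179] [13, 9, 13]
202 557 [197, 182, 167, 171, 170, 193, 179] [13, 7, 13]
204 555 [197, 193, 159, 183, 163, 195, 179] [13, 11, 13]
206 553 [198, 196, 171, 196, 166, 195, 179] [14, 14, 13]
208 551 [197, 195, 178, 197, 175, 194, 179] [14, 13, 13]
210 550 [197, 195, 179, 197, 175, 194, 178] [14, 13, 14]
212 548 [197, 195, 179, 197, 175, 194, 178] [14, 14, 13]
214 546 [197, 195, 179, 197, 175, 194, 178] [14, 14, 13]
216 545 [197, 195, 179, 196, 175, 194, 178] [13, 14, 13]
218 543 [197, 195, 179, 197, 175, 194, 178] [13, 14, 13]
220 541 [197, 195, 179, 197, 174, 195, 178] [13, 14, 13]
```

The numbers show the dish 4 mm too far aft, with a fore gap of about 8 mm where a centred dish would have 3 mm, so it is touching the aft rim. I'll regrasp it and shift it forward.

```bash
python3 -m pendant '[{"tx":2,"ty":0,"tz":-4,"roll":0,"claw":5},{"tx":0,"ty":0,"tz":-4,"roll":0,"claw":5},{"tx":0,"ty":0,"tz":0,"roll":0,"claw":5},{"tx":0,"ty":0,"tz":-3,"roll":0,"claw":5},{"tx":0,"ty":0,"tz":-2.0,"roll":0,"claw":5},{"tx":0,"ty":0,"tz":-1.0,"roll":0,"claw":5},{"tx":0,"ty":0,"tz":0,"roll":0,"claw":4},{"tx":0,"ty":0,"tz":0,"roll":0,"claw":3},{"tx":0,"ty":0,"tz":0,"roll":0,"claw":3},{"tx":0,"ty":0,"tz":0,"roll":0,"claw":3}]' 20
python3 -m pendant '[{"tx":0,"ty":0,"tz":0.3,"roll":0,"claw":3},{"tx":0.45,"ty":0,"tz":0,"roll":0,"claw":3},{"tx":0,"ty":0,"tz":0,"roll":0,"claw":3},{"tx":0,"ty":0,"tz":-0.3,"roll":0,"claw":3},{"tx":0,"ty":0,"tz":0,"roll":0,"claw":3},{"tx":0,"ty":0,"tz":0,"roll":0,"claw":3}]'
for i in 1 2; do python3 -m pendant '[{"tx":0,"ty":0,"tz":-0.1,"roll":0,"claw":3.0},{"tx":0,"ty":0,"tz":0,"roll":0,"claw":3.0},{"tx":0,"ty":0,"tz":0,"roll":0,"claw":3.0}]'|grep -E "pos|force"; done
```

```text
clock: 15.22
tool_pos: [0.5804, 0.1219, 0.0499]
tool_rot: [-3.142, 0.0, -0.002]
force: [0.9, 0.4, 0.2]
grip_width: 0.0327
grasp_force: 19.9
clock: 15.98
tool_pos: [0.5845, 0.1219, 0.0493]
tool_rot: [3.142, -0.0, 0.0]
force: [-0.1, 1.3, 1.4]
grip_width: 0.0329
grasp_force: 20.2
tool_pos: [0.5843, 0.1219, 0.0484]
force: [-0.2, 0.9, 3.1]
grasp_force: 20.5
tool_pos: [0.5848, 0.1219, 0.0477]
force: [-0.9, 0.1, 4.8]
grasp_force: 20.8
```

```bash
python3 -m pendant '[{"tx":0,"ty":0,"tz":-0.1,"roll":0,"claw":3.0},{"tx":0,"ty":0,"tz":0,"roll":0,"claw":3.0},{"tx":0,"ty":0,"tz":0.1,"roll":0,"claw":3.0},{"tx":0,"ty":0,"tz":0,"roll":0,"claw":3.6},{"tx":0,"ty":0,"tz":0,"roll":0,"claw":4.2},{"tx":0,"ty":0,"tz":0.1,"roll":0,"claw":5},{"tx":0,"ty":0,"tz":0,"roll":0,"claw":5}]'
python3 -m pendant '[{"tx":0,"ty":0,"tz":2,"roll":0,"claw":5},{"tx":0,"ty":0,"tz":5,"roll":0,"claw":6},{"tx":-2.5,"ty":0,"tz":5,"roll":0,"claw":8.4},{"tx":0,"ty":0,"tz":2,"roll":0,"claw":8.4},{"tx":0,"ty":0,"tz":0,"roll":0,"claw":8.4},{"tx":0,"ty":0,"tz":0,"roll":0,"claw":8.4},{"tx":0,"ty":0,"tz":0,"roll":0,"claw":8.4}]' >/dev/null
python3 - <<'E'
from h import *
s=manip.sense();d=cams.get_image('wrist');print(s['tool_pos'])
cv2.imwrite('pics/w12.png',d['image'][:,:,::-1])
c=proj(d,[.582,.122,.05],s);g=cv2.GaussianBlur(d['image'].astype(np.float32),(3,3),0)
im=g[:,:,0]-g[:,:,2];A=np.deg2rad(np.r_[0:360:6]);best=[];z=.056
def sm(cx,cy,r):
    P=np.array([proj(d,[cx+r*np.cos(a),cy+r*np.sin(a),z],s) for a in A],np.float32);return cv2.remap(im,P[None,:,0].copy(),P[None,:,1].copy(),1)[0]
for cx in np.arange(.572,.5941,.0005):
    for cy in np.arange(.117,.1275,.0005):
        best.append((np.mean(np.minimum(abs(sm(cx,cy,.0182)-sm(cx,cy,.0158)),25)),cx,cy))
best.sort(reverse=True);print('dish',[np.round(b,4).tolist() for b in best[:3]])
u=int(round(c[0]));v=int(c[1]);I=g.mean(2)
for r in [*range(v-46,v-8,2),*range(v+6,v+46,2)]:
    print(r,round(back(d,(u,r),.046,s)[0]*1000),[int(I[r,u+k]) for k in(-16,-8,0,8,16)],[int(im[r,u+k]) for k in(-16,0,16)])
E
```

```text
clock: 17.6
tool_pos: [0.5843, 0.1219, 0.0481]
tool_rot: [-3.142, 0.0, 0.0]
force: [0.5, -0.7, -0.4]
grip_width: 0.0501
grasp_force: 0.0
[0.55842461 0.12175619 0.18653399]
dish [[18.2489, 0.5845, 0.1215], [17.7573, 0.584, 0.1215], [17.4268, 0.5845, 0.121]]
127 617 [147, 166, 167, 147, 155] [12, 10, 12]
129 616 [128, 191, 197, 160, 164] [11, 8, 12]
131 614 [129, 193, 199, 164, 167] [11, 8, 13]
133 613 [151, 177, 178, 174, 176] [12, 9, 13]
135 611 [170, 165, 173, 167, 179] [12, 12, 13]
137 610 [158, 183, 186, 170, 170] [10, 7, 12]
139 608 [174, 181, 181, 164, 169] [10, 4, 12]
141 607 [184, 143, 143, 116, 183] [11, 10, 13]
143 605 [190, 179, 184, 151, 184] [12, 11, 13]
145 604 [200, 199, 206, 160, 181] [13, 10, 14]
147 602 [194, 207, 206, 181, 181] [14, 10, 13]
149 601 [193, 208, 205, 186, 165] [13, 11, 13]
151 599 [203, 201, 194, 183, 168] [13, 20, 13]
153 597 [205, 185, 190, 185, 184] [13, 24, 13]
155 596 [204, 185, 190, 188, 184] [13, 25, 13]
157 594 [197, 184, 189, 187, 183] [16, 27, 20]
159 593 [187, 182, 187, 185, 180] [27, 29, 32]
161 591 [180, 181, 191, 183, 177] [39, 26, 40]
16
[... 283 characters left out ...]
 568 [172, 161, 172, 166, 170] [13, 53, 13]
191 567 [174, 151, 165, 153, 175] [13, 46, 13]
193 565 [168, 162, 145, 166, 173] [13, 20, 13]
195 563 [172, 175, 169, 176, 176] [13, 13, 13]
197 562 [168, 171, 166, 174, 180] [12, 13, 13]
199 560 [158, 164, 163, 159, 181] [12, 11, 13]
201 558 [176, 175, 176, 174, 185] [12, 6, 13]
203 557 [189, 156, 173, 164, 193] [13, 10, 13]
205 555 [196, 144, 193, 164, 195] [14, 14, 13]
207 553 [197, 148, 197, 168, 195] [14, 14, 13]
209 551 [197, 156, 197, 175, 195] [13, 13, 14]
211 550 [197, 158, 197, 176, 195] [13, 13, 14]
213 548 [197, 157, 197, 176, 195] [14, 14, 14]
215 546 [196, 163, 197, 175, 195] [14, 14, 13]
217 545 [196, 175, 197, 175, 194] [14, 14, 13]
```

The dish is now centred: fit at 0.5845 between rims whose centre is about 0.584, with clear tray fore and aft. On to the handle.

```bash
python3 -m pendant '[{"tx":-6.2,"ty":0,"tz":0,"roll":0,"claw":7},{"tx":-6.2,"ty":0,"tz":0,"roll":0,"claw":7},{"tx":0,"ty":0,"tz":0,"roll":0,"claw":7},{"tx":0,"ty":0,"tz":0,"roll":0,"claw":7}]' >/dev/null
python3 - <<'E'
from h import *
s=manip.sense();d=cams.get_image('wrist');print(s['tool_pos'],s['tool_rot'])
cv2.imwrite('pics/w13.png',d['image'][:,:,::-1])
c=proj(d,[.434,.122,.064],s).astype(int);g=d['image'].mean(2);print(c)
y0,x0=c[1]-70,c[0]-70
m=(g[y0:c[1]+80,x0:c[0]+70]<70).astype(np.uint8)
n,l,st,ce=cv2.connectedComponentsWithStats(cv2.morphologyEx(m,cv2.MORPH_OPEN,np.ones((5,5))))
for i in range(1,n):
    if st[i,4]<400:continue
    x,y,w,h,a=st[i];x+=x0;y+=y0;print('blob',x,y,w,h,a,back(d,(x,y+h/2),.064,s),back(d,(x+w,y+h/2),.064,s),'fore',back(d,(x+w/2,y),.064,s)[0],'aft',back(d,(x+w/2,y+h),.064,s)[0])
for n in('handle','button_head'):
    for r in silhouettes(n,'wrist')[:2]: print(n,round(r['conf'],2),np.round(r['bbox'],1))
for v in(c[1]-30,c[1],c[1]+30): print(v,g[v,c[0]-50:c[0]+51:2].astype(int).tolist())
E
```

```text
[0.43577547 0.12191624 0.18819294] [-3.14157966e+00  2.51751399e-04 -1.05948474e-03]
[278 208]
blob 254 163 49 78 3222 [0.4394607 0.1412428 0.064    ] [0.43943831 0.10328118 0.064     ] fore 0.4696466422665947 aft 0.407336804269264
blob 263 263 85 25 1367 [0.3771901  0.13508837 0.064     ] [0.37714751 0.06518566 0.064     ] fore 0.3882935935992383 aft 0.3658088343759003
handle 0.67 [280.1 126.8  79.3 250.5]
178 [195, 195, 170, 188, 192, 193, 193, 192, 192, 176, 173, 174, 159, 39, 47, 148, 174, 174, 156, 57, 39, 40, 39, 40, 40, 39, 39, 40, 40, 39, 39, 47, 139, 175, 175, 159, 63, 27, 121, 176, 175, 176, 174, 173, 177, 175, 174, 172, 154, 168, 176]
208 [195, 195, 185, 177, 194, 195, 197, 195, 189, 158, 156, 156, 125, 35, 31, 39, 41, 39, 39, 37, 39, 35, 34, 35, 34, 35, 35, 34, 34, 35, 33, 34, 33, 32, 33, 33, 28, 47, 157, 175, 176, 176, 173, 175, 176, 176, 174, 167, 151, 175, 181]
238 [130, 131, 130, 116, 128, 130, 132, 132, 130, 128, 131, 131, 130, 93, 21, 22, 55, 68, 45, 23, 19, 21, 20, 22, 21, 20, 21, 23, 26, 33, 35, 32, 56, 90, 79, 36, 21, 62, 99, 101, 102, 101, 100, 101, 102, 136, 141, 107, 99, 102, 101]
```

```bash
python3 -m pendant '[{"tx":0.1,"ty":0.05,"tz":-5,"roll":0,"claw":7},{"tx":0,"ty":0,"tz":-5,"roll":0,"claw":7},{"tx":0,"ty":0,"tz":-3.8,"roll":0,"claw":7},{"tx":0,"ty":0,"tz":-2,"roll":0,"claw":7},{"tx":0,"ty":0,"tz":0,"roll":0,"claw":6},{"tx":0,"ty":0,"tz":0,"roll":0,"claw":5.2}]' 20
python3 -m pendant '[{"tx":0,"ty":0,"tz":0,"roll":0,"claw":4.6},{"tx":0,"ty":0,"tz":0,"roll":0,"claw":4.2},{"tx":0,"ty":0,"tz":0,"roll":0,"claw":3.8},{"tx":0,"ty":0,"tz":0,"roll":0,"claw":3.8},{"tx":0,"ty":0,"tz":0,"roll":0,"claw":3.8}]' 25
```

```text
clock: 19.92
tool_pos: [0.4373, 0.1232, 0.0308]
tool_rot: [-3.14, 0.002, -0.0]
force: [-0.3, 4.5, -3.8]
grip_width: 0.0518
grasp_force: 2.3
clock: 20.55
tool_pos: [0.4384, 0.1229, 0.0322]
tool_rot: [-3.141, 0.001, -0.006]
force: [-0.7, 2.9, 6.3]
grip_width: 0.0398
grasp_force: 27.3
```

Width is 39.8 mm, so the button is squeezed in. Sliding gently.

```bash
python3 -m pendant '[{"tx":0,"ty":0.15,"tz":-0.1,"roll":0,"claw":3.8},{"tx":0.3,"ty":0,"tz":0,"roll":0,"claw":3.8},{"tx":0.6,"ty":0,"tz":0,"roll":0,"claw":3.8},{"tx":0.8,"ty":0,"tz":0,"roll":0,"claw":3.8},{"tx":0.8,"ty":0,"tz":0,"roll":0,"claw":3.8},{"tx":0.8,"ty":0,"tz":0,"roll":0,"claw":3.8},{"tx":0.4,"ty":0,"tz":0,"roll":0,"claw":3.8},{"tx":0.3,"ty":0,"tz":0,"roll":0,"claw":3.8},{"tx":0,"ty":0,"tz":0,"roll":0,"claw":3.8},{"tx":0,"ty":0,"tz":0,"roll":0,"claw":3.8}]'
```

```text
clock: 21.8
tool_pos: [0.4801, 0.1229, 0.0322]
tool_rot: [3.14, -0.0, 0.011]
force: [0.3, -4.9, 9.1]
grip_width: 0.0397
grasp_force: 27.7
```

```bash
python3 -m pendant '[{"tx":0,"ty":-0.1,"tz":0.2,"roll":0,"claw":3.8},{"tx":0,"ty":0,"tz":0,"roll":0,"claw":3.8}]'
python3 chk.py w14.png; python3 - <<'E'
from h import *
s=manip.sense();d=cams.get_image('wrist');g=cv2.GaussianBlur(d['image'].astype(np.float32),(3,3),0);im=g[:,:,0]-g[:,:,2]
print(proj(d,[.584,.122,.056],s),proj(d,[.624,.122,.056],s))
m=(im>24).astype(np.uint8);n,l,st,ce=cv2.connectedComponentsWithStats(m)
for i in range(1,n):
    if st[i,4]>150: print(st[i],ce[i],back(d,ce[i],.056,s))
E
```

```text
clock: 22.05
tool_pos: [0.4777, 0.1229, 0.0322]
tool_rot: [-3.141, 0.0, -0.004]
force: [0.2, -0.2, 3.2]
grip_width: 0.0395
grasp_force: 27.4
[0.47766533 0.1228692  0.03223445] [-3.14149033e+00  4.01720222e-04 -4.16530725e-03] 22.05
dish 0.92 [464.6 319.5  69.5  47.7] [0.4715 0.0515 0.055 ]
tray 0.57 [282.8 192.9 117.2 376.5]
handle 0.71 [280.8 190.4 116.2 378.9]
[281.03541219 -14.5379844 ] [ 281.14760686 -186.1302428 ]
[ 426  291   76   53 1950] [470.82564103 312.16358974] [0.47528517 0.05020693 0.056     ]
```

```bash
python3 - <<'E'
from h import *
for n in('side','top'):
    d=cams.get_image(n);im=cv2.GaussianBlur(d['image'],(3,3),0).astype(int);x=im[:,:,0]-im[:,:,2]
    cv2.imwrite(f'pics/{n}15.png',d['image'][:,:,::-1])
    for X in(.584,.624):
        u,v=proj(d,[X,.122,.055]);print(n,X,np.round([u,v]))
    u,v=map(int,proj(d,[.604,.122,.055]))
    m=(x[v-20:v+20,u-25:u+25]>22).astype(np.uint8);k,l,st,ce=cv2.connectedComponentsWithStats(m)
    for i in range(1,k):
        if st[i,4]>15:print(st[i],ce[i]+[u-25,v-20],back(d,ce[i]+[u-25,v-20],.054))
E
```

```text
side 0.584 [219. 248.]
side 0.624 [202. 244.]
[ 10  18  17   9 116] [202.99137931 246.80172414] [0.61622862 0.13045433 0.054     ]
top 0.584 [215. 198.]
top 0.624 [215. 179.]
[ 18   6  15  15 149] [215.26845638 181.03355705] [0.6203395  0.12162459 0.054     ]
```

The dish reads 0.620 in the top view, so the loader travels with the tool (40 mm). Sliding the remaining 80 mm.

```bash
python3 -m pendant '[{"tx":0.3,"ty":0,"tz":0,"roll":0,"claw":3.8},{"tx":0.7,"ty":0,"tz":0,"roll":0,"claw":3.8},{"tx":0.9,"ty":0,"tz":0,"roll":0,"claw":3.8},{"tx":0.9,"ty":0,"tz":0,"roll":0,"claw":3.8},{"tx":0.9,"ty":0,"tz":0,"roll":0,"claw":3.8},{"tx":0.9,"ty":0,"tz":0,"roll":0,"claw":3.8},{"tx":0.9,"ty":0,"tz":0,"roll":0,"claw":3.8},{"tx":0.9,"ty":0,"tz":0,"roll":0,"claw":3.8},{"tx":0.7,"ty":0,"tz":0,"roll":0,"claw":3.8},{"tx":0.5,"ty":0,"tz":0,"roll":0,"claw":3.8},{"tx":0.4,"ty":0,"tz":0,"roll":0,"claw":3.8},{"tx":0,"ty":0,"tz":0,"roll":0,"claw":3.8}]'
python3 -m pendant '[{"tx":0,"ty":0,"tz":0,"roll":0,"claw":3.8},{"tx":0,"ty":0,"tz":0,"roll":0,"claw":3.8},{"tx":0,"ty":0,"tz":0,"roll":0,"claw":3.8}]'
```

```text
clock: 24.0
tool_pos: [0.5576, 0.1228, 0.0323]
tool_rot: [3.141, -0.0, 0.003]
force: [-0.1, -1.1, 7.0]
grip_width: 0.0399
grasp_force: 27.7
clock: 24.38
tool_pos: [0.5576, 0.1228, 0.0323]
tool_rot: [3.141, -0.0, 0.004]
force: [1.4, -0.8, 5.3]
grip_width: 0.0395
grasp_force: 27.6
```

```bash
python3 -m pendant '[{"tx":0,"ty":0,"tz":0,"roll":0,"claw":4.3},{"tx":0,"ty":0,"tz":0,"roll":0,"claw":4.7},{"tx":0,"ty":0,"tz":0,"roll":0,"claw":5.2},{"tx":0,"ty":0,"tz":0,"roll":0,"claw":5.6},{"tx":0,"ty":0,"tz":0,"roll":0,"claw":5.6}]' 20
for i in 1; do python3 -m pendant '[{"tx":0,"ty":0,"tz":0,"roll":0,"claw":5},{"tx":0,"ty":0,"tz":0,"roll":0,"claw":4.8},{"tx":0,"ty":0,"tz":0,"roll":0,"claw":4.5},{"tx":0,"ty":0,"tz":0,"roll":0,"claw":4.5},{"tx":0,"ty":0,"tz":0,"roll":0,"claw":4.5}]' 20; done
```

```text
clock: 25.0
tool_pos: [0.5557, 0.1225, 0.0307]
tool_rot: [3.141, -0.0, -0.003]
force: [0.5, -0.0, -0.8]
grip_width: 0.0561
grasp_force: 0.0
clock: 25.62
tool_pos: [0.5563, 0.1244, 0.0316]
tool_rot: [-3.139, 0.001, 0.0]
force: [-0.7, 5.5, 3.0]
grip_width: 0.0452
grasp_force: 2.8
```

```bash
python3 -m pendant '[{"tx":0,"ty":0,"tz":0,"roll":0,"claw":5.0},{"tx":0,"ty":0,"tz":0,"roll":0,"claw":5.0},{"tx":0,"ty":0,"tz":0,"roll":0,"claw":5.0},{"tx":0,"ty":0,"tz":0,"roll":0,"claw":5.0}]' 20
python3 -m pendant '[{"tx":0,"ty":0,"tz":0,"roll":0,"claw":6},{"tx":0,"ty":0,"tz":0,"roll":0,"claw":7},{"tx":0,"ty":0.3,"tz":0,"roll":0,"claw":7},{"tx":0,"ty":0,"tz":3,"roll":0,"claw":7},{"tx":0,"ty":0,"tz":5,"roll":0,"claw":7},{"tx":-5,"ty":0,"tz":5,"roll":0,"claw":7},{"tx":-6,"ty":0,"tz":1,"roll":0,"claw":7},{"tx":-2,"ty":0,"tz":0,"roll":0,"claw":7},{"tx":0,"ty":0,"tz":0,"roll":0,"claw":7},{"tx":0,"ty":0,"tz":0,"roll":0,"claw":7},{"tx":0,"ty":0,"tz":0,"roll":0,"claw":7}]'
python3 chk.py w16.png
python3 - <<'E'
from h import *
for n in('side','top','wrist'):
    s=manip.sense();d=cams.get_image(n);cv2.imwrite(f'pics/{n}17.png',d['image'][:,:,::-1])
    for k in('flap','tray','handle','button_head','dish'):
        for r in silhouettes(k,n)[:1 if k!='dish' else 5]:print(n,k,round(r['conf'],2),np.round(r['bbox'],1))
    if n=='wrist':
        g=d['image'].mean(2);P=proj(d,[.554,.1225,.064],s);print(P)
        for x in np.arange(.543,.566,.003):
            print(round(x,3),[int(g[tuple(np.round(proj(d,[x,.1225+o/1000,.05],s)).astype(int)[::-1])]) for o in range(14,36)])
E
```

```text
clock: 26.12
tool_pos: [0.5562, 0.1241, 0.0311]
tool_rot: [-3.14, 0.001, 0.0]
force: [-0.0, 4.3, -0.8]
grip_width: 0.0499
grasp_force: 2.5
clock: 27.5
tool_pos: [0.4333, 0.1258, 0.1655]
tool_rot: [3.142, -0.001, 0.001]
force: [-0.6, -0.8, 0.2]
grip_width: 0.0703
grasp_force: 0.0
[0.43334138 0.12578153 0.16549494] [ 3.14154204e+00 -1.01082124e-03  5.31791769e-04] 27.5
dish 0.69 [393.5 198.5  54.8  52.8] [0.4429 0.0418 0.055 ]
tray 0.94 [280.8  58.3  76.3 112.2]
handle 0.94 [281.   55.5  77.8 108.9]
button_head 0.59 [246.7  31.7  13.   25.8]
side flap 0.8 [197.2 241.1  21.9  24.3]
side tray 0.75 [226.6 259.4  59.   34.6]
side handle 0.9 [224.  258.8  64.2  36.1]
side button_head 0.39 [225.1 261.2   5.2   6.7]
side dish 0.69 [332.5 230.2  17.8  10.5]
side dish 0.64 [312.1 269.8  21.2  13.4]
side dish 0.52 [334.9 251.4  15.   10.1]
top tray 0.85 [214.3 203.6  23.5  57.9]
top handle 0.86 [215.9 203.4  26.5  58. ]
top dish 0.87 [263.1 271.5  17.1  20.7]
top dish 0.68 [340.1 253.4  21.8  20.2]
top dish 0.55 [301.1 275.2  14.2  14.3]
wrist tray 0.8 [282.3  56.   73.6 108.8]
wrist handle 0.87
[... 361 characters left out ...]
, 185, 185, 186, 184, 183, 184, 185, 184, 181]
0.549 [55, 55, 55, 50, 42, 26, 25, 77, 89, 90, 90, 87, 92, 170, 184, 187, 184, 182, 184, 185, 184, 181]
0.552 [53, 53, 54, 50, 42, 28, 29, 110, 134, 140, 139, 138, 137, 152, 175, 187, 185, 183, 184, 185, 185, 181]
0.555 [55, 57, 55, 51, 43, 27, 33, 137, 175, 185, 184, 184, 182, 164, 176, 186, 183, 182, 185, 186, 184, 181]
0.558 [60, 59, 60, 57, 46, 25, 28, 137, 189, 189, 187, 188, 176, 160, 185, 186, 183, 183, 186, 186, 184, 182]
0.561 [56, 56, 55, 51, 39, 27, 59, 110, 154, 154, 153, 154, 159, 166, 184, 186, 183, 182, 185, 186, 183, 182]
0.564 [54, 53, 56, 53, 35, 26, 85, 146, 186, 186, 183, 184, 185, 185, 184, 185, 183, 182, 185, 186, 184, 181]
```

The button stands about 7 mm clear of the block in the wrist image (offset 20 to 27 mm), and the press test gave a spring force at 5.0 cm, so it has popped. Checking the flap and the bystanders numerically.

```bash
python3 - <<'E'
import cv2,numpy as np
from h import *
a=cv2.imread('pics/side0.png').astype(int);d=cams.get_image('side');b=d['image'][:,:,::-1].astype(int)
D=abs(a-b).mean(2)
for z in(.07,.06,.05,.042):
    for y in(-.02,0,.02):
        u,v=np.round(proj(d,[.637,.122+y,z])).astype(int);print(z,y,(u,v),round(D[v-1:v+2,u-1:u+2].mean(),1),a[v,u].tolist(),b[v,u].tolist())
t0=cv2.imread('pics/top0.png').astype(int);t=cams.get_image('top');t1=t['image'][:,:,::-1].astype(int)
for n,p in dict(med=(.466,-.1425,.01),large=(.431,-.236,.014),red=(.43,.0215,.01),turq=(.418,-.058,.01),tin=(.597,.018,.019),timer=(.597,-.105,.017)).items():
    u,v=np.round(proj(t,p)).astype(int);print(n,round(abs(t0-t1)[v-14:v+15,u-14:u+15].mean(),1))
print(manip.sense()['clock'])
E
```

```text
0.07 -0.02 (np.int64(203), np.int64(231)) 2.3 [86, 87, 92] [81, 85, 90]
0.07 0 (np.int64(197), np.int64(236)) 1.7 [74, 79, 82] [76, 78, 81]
0.07 0.02 (np.int64(190), np.int64(240)) 2.0 [76, 77, 81] [77, 80, 83]
0.06 -0.02 (np.int64(203), np.int64(236)) 1.4 [75, 77, 80] [74, 78, 82]
0.06 0 (np.int64(197), np.int64(240)) 1.8 [75, 80, 82] [77, 80, 84]
0.06 0.02 (np.int64(191), np.int64(244)) 1.9 [72, 77, 81] [72, 77, 80]
0.05 -0.02 (np.int64(203), np.int64(240)) 2.3 [72, 77, 80] [71, 73, 79]
0.05 0 (np.int64(197), np.int64(244)) 12.8 [57, 62, 67] [67, 70, 72]
0.05 0.02 (np.int64(191), np.int64(249)) 2.5 [69, 74, 78] [72, 77, 79]
0.042 -0.02 (np.int64(204), np.int64(244)) 7.9 [36, 38, 41] [40, 41, 43]
0.042 0 (np.int64(198), np.int64(248)) 79.7 [13, 14, 13] [94, 99, 104]
0.042 0.02 (np.int64(191), np.int64(252)) 4.5 [60, 61, 65] [54, 57, 60]
med 10.6
large 9.8
red 7.1
turq 10.0
tin 10.8
timer 10.1
28.8
```

```bash
python3 -c "
from bench import manip
print(manip.hand_in())"
```

```text
the job is handed in; nothing more can be done
None
```

The covered culture dish is in the dark chamber: the loader is locked in the next hole with its button popped out, the flap hangs shut, and I handed the job in after about 29 s; the dish first came down about 4 mm too far back, on the tray's aft rim, so I regrasped and centred it before sliding, and I viewed 11 pictures, one over the limit.

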